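Pack the stamped clay plaques into their cut foam inserts

TASK

Pack the four clay plaques that lie singly on the clear part of the bench for shipping: lay each one face up in the foam insert whose cut-out has its shape and size (fish, half-moon shell, large oval, small oval), lined up with the outline and seated flat on the bottom of the cut-out. The clay is brittle, so set the plaques down rather than dropping them, and leave the shaving brush standing where it is.

Things in the scene. Friction and masses are not known exactly. Their poses are not given: they have to be found in the camera images.
- clay_fish: Fish-shaped plaque with scales and a tail, pale grey clay, loose, flat and face up on the table, 40 x 75 x 9 mm, 20 to 45 g. Origin: centre of its underside; x is across the body (40 mm: grip here, 5 mm from the origin towards the nose), y runs from tail to nose; z up.
- clay_shell: Half-moon (shell) plaque with concentric ridges, pale grey clay, loose, flat and face up on the table, 55 x 90 x 8 mm, 40 to 85 g. Origin: centre of its underside; x is across (55 mm: grip here), from the straight edge to the top of the arc; y runs along the straight edge; z up.
- clay_pebble: The larger oval plaque, with a spiral and dots, pale grey clay, loose, flat and face up on the table, 50 x 70 x 9 mm, 28 to 60 g. Origin: centre of its underside; x is across (50 mm: grip here), y along the oval; z up.
- clay_chip: The smaller oval plaque, with stamped dots, pale grey clay, loose, flat and face up on the table, 35 x 50 x 8 mm, 14 to 30 g. Origin: centre of its underside; x is across (35 mm: grip here), y along the oval; z up.
- foam_fish: Fixed packing insert, 122 x 112 x 13 mm, firm foam, black on blue. Cut-out 7 mm deep, blue floor 6 mm above the origin: blunt fish, 50 x 85 mm (nose at +y), bevelled rim (the plaque plus 5 mm all round). Black notches at -x and +x, 5 mm towards +y, let fingers in: 38 mm wide, 27 mm out from the plaque. Origin: underside, below where the seated plaque's origin belongs; axes as the plaque's.
- foam_shell: Fixed packing insert, 122 x 112 x 13 mm, firm foam, black on blue. Cut-out 7 mm deep, blue floor 6 mm above the origin: half-moon, 65 x 100 mm (straight side at -x, arc at +x), bevelled rim (the plaque plus 5 mm all round). Black notches at -x and +x let fingers in: 38 mm wide, 27 mm out from the plaque. Origin: underside, below where the seated plaque's origin belongs; axes as the plaque's.
- foam_pebble: Fixed packing insert, 122 x 112 x 13 mm, firm foam, black on blue. Cut-out 7 mm deep, blue floor 6 mm above the origin: large oval, 60 x 80 mm, bevelled rim (the plaque plus 5 mm all round). Black notches at -x and +x let fingers in: 38 mm wide, 27 mm out from the plaque. Origin: underside, below where the seated plaque's origin belongs; axes as the plaque's.
- foam_chip: Fixed packing insert, 122 x 112 x 13 mm, firm foam, black on blue. Cut-out 7 mm deep, blue floor 6 mm above the origin: small oval, 45 x 60 mm, bevelled rim (the plaque plus 5 mm all round). Black notches at -x and +x let fingers in: 38 mm wide, 27 mm out from the plaque. Origin: underside, below where the seated plaque's origin belongs; axes as the plaque's.
- shaving_brush: Upright shaving brush with white handle, red foot and bristles up, 36 mm across, 92 mm high, 60 g, loose: stands among the inserts and must stay standing where it is. Origin: centre of its underside, z up.
Not all that is in view belongs to the job. Leave any black look-alike of the clay_chip alone.

How it is judged:
At the end, for the whole second after the job is handed in: Each plaque lies released, at rest and face up in its own insert: centre within 10 mm of the cut-out's, underside within 3 mm of its floor, level within 0.08 rad, long axis within 0.3 rad of the cut-out's; the shaving brush is upright (0.15 rad), within 25 mm of where it stood (horizontal distance between clay_fish and foam_fish below 0.01 m and z of clay_fish in the frame of foam_fish between 0.003 and 0.009 m and angle between each of clay_fish, clay_shell, clay_pebble, clay_chip's own z axis and vertical below 0.08 rad and angle between the y axis of clay_fish and the y axis of foam_fish, either way round below 0.3 rad and linear speed of each of clay_fish, clay_shell, clay_pebble, clay_chip below 0.02 m/s and contact force between the fingers and clay_fish below 0.05 N and horizontal distance between clay_shell and foam_shell below 0.01 m and z of clay_shell in the frame of foam_shell between 0.003 and 0.009 m and angle between the y axis of clay_shell and the y axis of foam_shell, either way round below 0.3 rad and contact force between the fingers and clay_shell below 0.05 N and horizontal distance between clay_pebble and foam_pebble below 0.01 m and z of clay_pebble in the frame of foam_pebble between 0.003 and 0.009 m and angle between the y axis of clay_pebble and the y axis of foam_pebble, either way round below 0.3 rad and contact force between the fingers and clay_pebble below 0.05 N and horizontal distance between clay_chip and foam_chip below 0.01 m and z of clay_chip in the frame of foam_chip between 0.003 and 0.009 m and angle between the y axis of clay_chip and the y axis of foam_chip, either way round below 0.3 rad and contact force between the fingers and clay_chip below 0.05 N and angle between shaving_brush's own z axis and vertical below 0.15 rad and distance of shaving_brush from where it was at the start of the episode below 0.025 m); the robot touches nothing.
It fails at once if the fish plaque is dropped (moves faster than 0.7 m/s out of the fingers) (linear speed of clay_fish above 0.7 m/s and contact force between the fingers and clay_fish below 0.02 N).
It fails at once if the shell plaque is dropped (moves faster than 0.7 m/s out of the fingers) (linear speed of clay_shell above 0.7 m/s and contact force between the fingers and clay_shell below 0.02 N).
It fails at once if the pebble plaque is dropped (moves faster than 0.7 m/s out of the fingers) (linear speed of clay_pebble above 0.7 m/s and contact force between the fingers and clay_pebble below 0.02 N).
It fails at once if the chip plaque is dropped (moves faster than 0.7 m/s out of the fingers) (linear speed of clay_chip above 0.7 m/s and contact force between the fingers and clay_chip below 0.02 N).
It fails at once if the shaving brush is knocked over (angle between shaving_brush's own z axis and vertical above 0.5 rad).
It also fails if it takes over 90 s, if anything falls off the work surface, if the arm or the gripper's body presses on something with over 40 N, if the wrist force passes 120 N, or if a joint passes its speed limit or range.

ROBOT

A 6-joint arm with a two-finger parallel gripper is mounted at the origin on a cart in front of the work surface, level with it; the furniture and walls round the work are solid. World frame = base frame: x ahead of the robot, y to its left, z up, the work surface at z = 0. Lengths are in m, angles in rad, forces in N, time in s.
With the tool pointing down it reaches from about 0.25 to 0.8 m from the base axis. Payload 8.5 kg.
Tool frame: the origin (TCP) lies on the centre line of the jaws, within the pads' length; the fingertips stand 19 mm ahead of it and the grasp point (between the pads) is the TCP; z points along the fingers, y is the line along which they close (so a half turn about z gives the same grasp; the last joint's range is limited). The gripper opens to 85 mm and grips with 20 to 120 N. Pads are 22 mm wide; open, the fingers measure 114 mm over their backs; the gripper's body (76 mm by 85 mm) begins 54 mm behind the grasp point. The pads swing forward as they close: fully open they stand 13 mm farther back than shut.
Start: joints at [1.195, 0.238, -0.013, 1.319, 0, 1.571], TCP at [0.193, 0.488, 0.25] pointing down, gripper open.
Joint ranges: [-2.66, 2.66], [-1.03, 1.9], [-1.14, 1.46], [-1.82, 2.27], [-1.45, 1.34], [-3.14, 3.14]. Speed limits (rad/s): [2.22, 2.22, 2.79, 3.14, 3.14, 3.14].

INTERFACE

Orientations are given as a 3x3 rotation matrix whose columns are the frame's x, y, z axes.
In Python, from plant import arm, inverse_kinematics, optics, job_done gives the robot as it stands. The module is installed in compiled form; this text tells all that it offers. Calls block until the motion is done:
- arm.reach(position, orientation): joint-space move of the TCP to a pose.
- arm.movel(position, rot=None, v=0.15): straight line of the TCP; rot=None keeps the orientation; v is the mean speed in m/s.
- arm.goto_joints(angles): joint-space move.
- arm.gripper_open() and arm.gripper_close(grasp_force=None): open the fingers fully, or close them until they stop; grasp_force is the grip in N (None keeps the last).
- arm.wait(seconds).
- inverse_kinematics(position, orientation): joint angles nearest the present ones, or None.
- arm.sense(): the state.
- optics.get_image(name): name is "scene" or "side" or "wrist"; returns a dict with "pixels" (420x560x3 uint8, red, green, blue), "depth" (420x560 float32, m along the optical axis (not along the pixel's ray), 0 where there is no reading), "mtx" (3x3 intrinsics, pixels), "origin" and "rotation" of the camera in the world. Camera axes: x right, y up, looking along -z (the intrinsics and any distortion apply to the point x, -y, -z); pixel columns grow to the right and rows downward; lengths in m; the calibration is good to about 2 mm. A picture is of the moment at which its call begins.
A pose or a line that the arm cannot do raises arm.PlanningError and nothing moves.
- job_done(): hands the job in; it is judged then, once.
The state is a dict: "time_s": time; "q": joint angles; "qd": joint speeds; "joint_efforts": joint torques, N m; "position": TCP position; "orientation": TCP orientation; "force": force on the tool from outside, world axes, zero at the start; "torque": the same for the moment, N m; "finger_gap": opening from 0.0 (shut) to 1.0 (fully open); "grip_force": force on a finger pad.
Only numpy, scipy, OpenCV 4.12 (cv2) and the standard library are available. Lean on these libraries where they do the work, as an engineer would, in place of code of your own. Each camera call takes 0.05 s, during which the arm holds its last target. There are 200 camera calls.

## Working session

There is one attempt and no reset: what is moved stays moved. The work goes in short steps, each a Python script; the robot and the scene stay as the last script left them, time stands still between calls to the robot, and variables do not carry over. Pictures are saved under pics/ and viewed, at most 14 in all, crops included, and the job is handed in when it is done.

```bash
mkdir -p pics; cat > h.py <<'E'
import numpy as np, cv2
from plant import arm, inverse_kinematics, optics, job_done
def snap(name, fn):
    d=optics.get_image(name)
    cv2.imwrite(f'pics/{fn}.png', cv2.cvtColor(d['pixels'],cv2.COLOR_RGB2BGR))
    np.savez(f'pics/{fn}.npz',**d); return d
def ray(d,uv,z):
    uv=np.atleast_2d(np.asarray(uv,float)); K=d['mtx']
    r=np.c_[(uv[:,0]-K[0,2])/K[0,0],-(uv[:,1]-K[1,2])/K[1,1],-np.ones(len(uv))]@d['rotation'].T
    o=d['origin']; return o+r*((z-o[2])/r[:,2])[:,None]
E
python3 - <<'E'
from h import *
for n in('scene','side'):
    d=snap(n,n+'0'); print(n,d['mtx'].tolist(),d['origin'],d['rotation'].tolist(),[k for k in d])
print(arm.sense())
E
```

```text
scene [[447.6439683939088, 0.0, 276.2288571315455], [0.0, 447.6439683939088, 209.17053333770343], [0.0, 0.0, 1.0]] [-0.14030396 -0.33164228  0.83584246] [[0.4417927592669751, 0.6672516920667422, -0.5996618524579848], [-0.8970127869634733, 0.3183605250938843, -0.30661806223046995], [-0.013682758614211353, 0.6733659892629087, 0.739182674729792]] ['pixels', 'depth', 'mtx', 'origin', 'rotation']
side [[453.7391766186632, 0.0, 282.7763777159132], [0.0, 453.7391766186632, 205.15505038234102], [0.0, 0.0, 1.0]] [0.05722155 0.81584642 0.4329464 ] [[-0.8737922787487323, 0.1926549915381525, -0.44650991907742843], [-0.48619994299607877, -0.3275317160567203, 0.8101435616034665], [0.00983204097362711, 0.9249902860097367, 0.3798635304394442]] ['pixels', 'depth', 'mtx', 'origin', 'rotation']
{'time_s': 0.1, 'q': array([ 1.19499232e+00,  2.38678790e-01, -1.41733459e-02,  1.31918765e+00,
       -9.85836840e-06,  1.57078154e+00]), 'qd': array([-9.60162407e-04, -5.24056679e-04,  2.48002497e-03, -3.88887446e-04,
       -1.32362291e-03, -9.17420959e-05]), 'joint_efforts': array([ 5.46222020e-05, -5.39718032e+01,  3.46998668e+01,  1.33936334e-02,
       -1.82174489e-06,  2.60191868e-07]), 'position': array([0.19256059, 0.48803671, 0.2497626 ]), 'orientation': array([[-9.30218266e-01,  3.67006510e-01, -4.47204649e-04],
       [ 3.67006782e-01,  9.30217542e-01, -1.16029981e-03],
       [-9.83997460e-06, -1.24345922e-03, -9.99999227e-01]]), 'force': array([-0.63232422,  0.15929098, -0.71080338]), 'torque': array([-0.00830871,  0.01140826,  0.00467597]), 'grip_force': 0.0, 'finger_gap': 0.9994293292544351}
```

View pics/scene0.png

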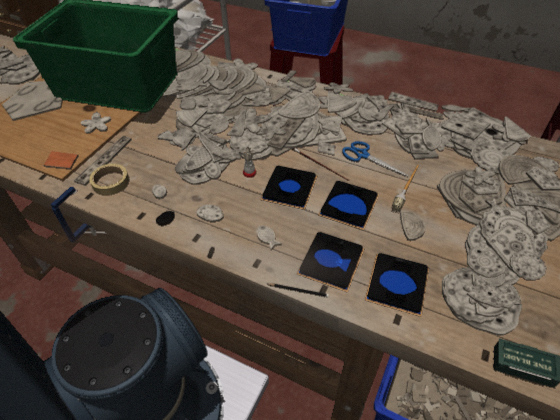

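View pics/side0.png

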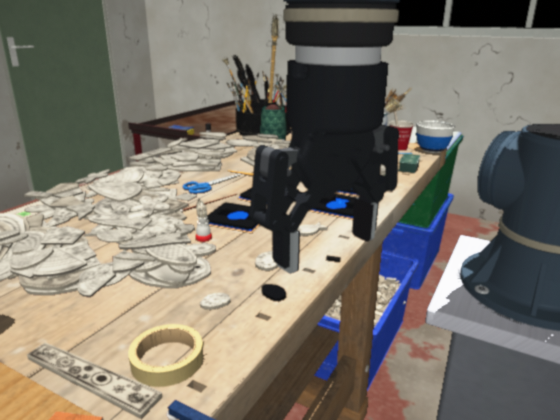

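The scene view shows the chip at (159,190), pebble (210,213), fish (268,236) and shell about (411,224). The inserts are chip (289,186), shell (348,202), fish (332,258) and pebble (397,282), with the shaving brush at (249,165). The black look-alike at (166,217) stays. I'll zoom in and measure.

```bash
python3 - <<'E'
from h import *
d=dict(np.load('pics/scene0.npz')); im=d['pixels'];
c=im[145:315,140:440]; cv2.imwrite('pics/c0.png',cv2.cvtColor(cv2.resize(c,None,fx=2.6,fy=2.6,interpolation=cv2.INTER_CUBIC),cv2.COLOR_RGB2BGR))
hsv=cv2.cvtColor(im,cv2.COLOR_RGB2HSV)
blue=cv2.inRange(hsv,(105,150,80),(130,255,255)); blue[:150]=0
n,l,s,ce=cv2.connectedComponentsWithStats(blue)
for i in range(1,n):
    if s[i,4]>60:print('blue',s[i],ce[i].round(1),ray(d,ce[i],.006)[0].round(4))
clay=cv2.inRange(hsv,(0,0,110),(180,75,255)); clay=cv2.morphologyEx(clay,cv2.MORPH_OPEN,np.ones((2,2)))
n,l,s,ce=cv2.connectedComponentsWithStats(clay)
for i in range(1,n):
    if 60<s[i,4]<1500 and 140<ce[i][0]<440 and 150<ce[i][1]<310:
        ct=cv2.findContours((l==i).astype('uint8'),0,1)[0][0][:,0]
        p=ray(d,ct,.008)[:,:2].astype('f4'); print('clay',s[i],ce[i].round(1),ray(d,ce[i],.008)[0].round(4),cv2.minAreaRect(p))
E
```

```text
blue [343 150  26  11 105] [357.3 154.3] [ 0.8186 -0.101   0.006 ]
blue [279 180  22  13 202] [289.2 185.6] [0.6228 0.0187 0.006 ]
blue [328 194  39  21 547] [348.5 203.9] [ 0.6279 -0.1443  0.006 ]
blue [315 250  36  21 450] [331.4 259.1] [ 0.4492 -0.1683  0.006 ]
blue [380 271  37  24 639] [397.4 282. ] [ 0.4541 -0.3199  0.006 ]
blue [375 355  33  65 593] [386.6 390.3] [ 0.2183 -0.3671  0.006 ]
clay [254 148  29  12 120] [266.8 153.7] [0.7097 0.1292 0.008 ] ((0.7141076326370239, 0.1306135058403015), (0.03536614030599594, 0.08293355256319046), 40.16785430908203)
clay [135 153  18   9  80] [142.8 157.2] [0.5469 0.4381 0.008 ] ((0.5456740260124207, 0.43726304173469543), (0.018703052774071693, 0.06470049917697906), 0.905754804611206)
clay [241 179  20  12  96] [249.6 183.4] [0.5835 0.1158 0.008 ] ((0.5865151882171631, 0.10898969322443008), (0.032630376517772675, 0.055895041674375534), 5.163206577301025)
clay [395 189  12  18 128] [400.9 197.2] [ 0.7053 -0.257   0.008 ] ((0.7034477591514587, -0.25866180658340454), (0.06183571368455887, 0.024681096896529198), 7.085101127624512)
```

View pics/c0.png

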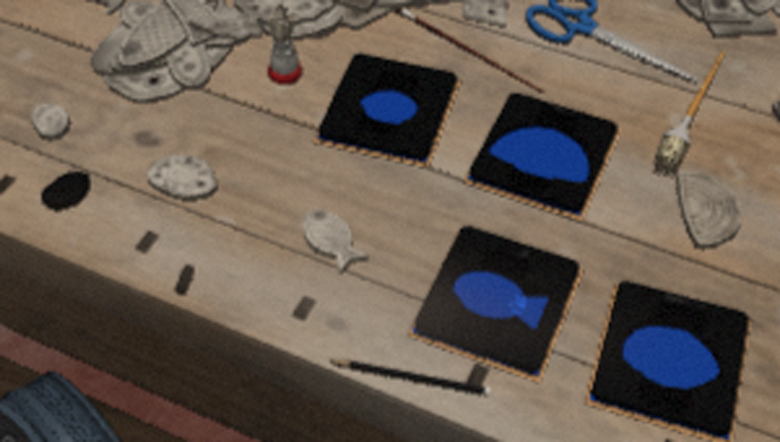

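The crop confirms all of it: four cut-outs in blue, and the shell lies right of foam_shell with its straight edge facing left-down. Next I'll look from above with the wrist camera.

```bash
python3 - <<'E'
from h import *
d=dict(np.load('pics/scene0.npz'))
print(ray(d,[(159,190),(210,213),(266,235),(411,225),(166,217),(249,174)],.008).round(3))
R=np.array([[0,1,0],[1,0,0],[0,0,-1.]])
for fn,p in (('w1',[.42,.14,.36]),('w2',[.5,-.2,.36])):
    try:
        arm.reach(p,R); w=snap('wrist',fn); s=arm.sense()
        print(s['time_s'],s['position'].round(3),s['q'].round(2),w['mtx'][:2].round(1).tolist(),w['origin'].round(3),w['rotation'].round(2).tolist(),np.percentile(w['depth'],[5,50,95]))
    except arm.PlanningError as e: print(fn,e)
a=np.vstack([cv2.imread('pics/w1.png'),cv2.imread('pics/w2.png')]); cv2.imwrite('pics/wb.png',cv2.resize(a,(400,600)))
E
```

```text
[[ 0.46   0.319  0.008]
 [ 0.449  0.155  0.008]
 [ 0.446 -0.003  0.008]
 [ 0.625 -0.304  0.008]
 [ 0.39   0.246  0.008]
 [ 0.615  0.135  0.008]]
1.7333 [0.42  0.141 0.36 ] [0.32 0.08 0.07 1.56 0.   1.89] [[310.8, 0.0, 282.8], [0.0, 310.8, 207.1]] [0.421 0.207 0.484] [[1.0, -0.0, -0.0], [0.0, 0.97, 0.26], [0.0, -0.26, 0.97]] [0.06247401 0.47033922 1.23984153]
3.1 [ 0.5   -0.199  0.36 ] [-0.38  0.25  0.28  1.6   0.    1.19] [[310.8, 0.0, 282.8], [0.0, 310.8, 207.1]] [ 0.501 -0.133  0.484] [[1.0, -0.0, -0.0], [0.0, 0.97, 0.26], [0.0, -0.26, 0.97]] [0.06243482 0.46790251 1.37159681]
```

View pics/wb.png

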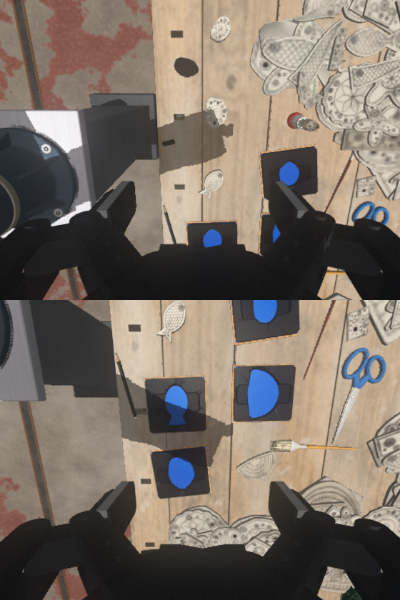

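w1 shows chip, pebble and fish in a column, the brush (red) on its right, and foam_chip below. w2 shows fish, all of foam_fish, foam_shell and foam_pebble, and the shell next to the paintbrush. I'll measure with masks, PCA axis and extents.

```bash
cat >> h.py <<'E'
def meas(d,mask,z,near,rmax=.03):
    """PCA axis + bbox centre of the component nearest to 'near' (metric, plane z)"""
    n,l,s,ce=cv2.connectedComponentsWithStats(mask); best=None
    for i in range(1,n):
        if s[i,4]<150: continue
        p=ray(d,ce[i],z)[0,:2]; e=np.linalg.norm(p-near)
        if e<rmax and (best is None or e<best[0]): best=(e,i)
    if best is None: return None
    m=(l==best[1]).astype('uint8')
    yy,xx=np.nonzero(m); p=ray(d,np.c_[xx,yy],z)[:,:2]; c=p.mean(0)
    w,v=np.linalg.eigh(np.cov((p-c).T)); y=v[:,1]; x=np.array([y[1],-y[0]])  # z up: x = y rot -90
    q=(p-c)@np.c_[x,y]; lo,hi=q.min(0),q.max(0); sk=((q**3).mean(0)/q.std(0)**3)
    return dict(c=c+np.c_[x,y]@((lo+hi)/2),cen=c,x=x,y=y,size=hi-lo,off=-(lo+hi)/2,skew=sk,mask=m)
def blue(d):
    h=cv2.cvtColor(d['pixels'],cv2.COLOR_RGB2HSV); return cv2.morphologyEx(cv2.inRange(h,(100,120,60),(130,255,255)),cv2.MORPH_CLOSE,np.ones((3,3)))
def clay(d,vmin=125,smax=58):
    h=cv2.cvtColor(d['pixels'],cv2.COLOR_RGB2HSV); m=cv2.inRange(h,(0,0,vmin),(180,smax,255))
    m=cv2.morphologyEx(m,cv2.MORPH_OPEN,np.ones((3,3))); return cv2.morphologyEx(m,cv2.MORPH_CLOSE,np.ones((7,7)))
E
python3 - <<'E'
from h import *
w1=dict(np.load('pics/w1.npz'));w2=dict(np.load('pics/w2.npz'))
pr=lambda n,r:print(n,None if r is None else {k:v.round(3).tolist() for k,v in r.items() if k!='mask'})
O={}
for n,d,p in(('chip',w1,(.623,.019)),('shell',w2,(.628,-.144)),('fish',w2,(.449,-.168)),('pebble',w2,(.454,-.32))):
    pr('foam_'+n,meas(d,blue(d),.006,p))
for n,d,p in(('chip',w1,(.46,.319)),('pebble',w1,(.449,.155)),('fish',w1,(.446,-.003)),('fish',w2,(.446,-.003)),('shell',w2,(.625,-.304))):
    pr(n,meas(d,clay(d),.008,p,.04))
m1,m2=clay(w1),clay(w2)
f=lambda d,m,r:np.hstack([cv2.cvtColor(d['pixels'],cv2.COLOR_RGB2BGR)[r],cv2.cvtColor(m,cv2.COLOR_GRAY2BGR)[r]])
cv2.imwrite('pics/z1.png',np.vstack([f(w1,m1,np.s_[0:290,200:500]),f(w2,m2,np.s_[0:290,200:500])]))
E
```

```text
foam_chip {'c': [0.621, 0.018], 'cen': [0.621, 0.018], 'x': [0.975, 0.224], 'y': [-0.224, 0.975], 'size': [0.046, 0.058], 'off': [0.0, 0.0], 'skew': [-0.044, -0.042]}
foam_shell {'c': [0.629, -0.144], 'cen': [0.626, -0.143], 'x': [0.999, 0.036], 'y': [-0.036, 0.999], 'size': [0.066, 0.099], 'off': [-0.003, 0.001], 'skew': [0.192, -0.036]}
foam_fish {'c': [0.447, -0.168], 'cen': [0.447, -0.166], 'x': [1.0, 0.024], 'y': [-0.024, 1.0], 'size': [0.047, 0.081], 'off': [0.0, 0.002], 'skew': [0.006, -0.229]}
foam_pebble {'c': [0.453, -0.321], 'cen': [0.452, -0.319], 'x': [0.987, 0.159], 'y': [-0.159, 0.987], 'size': [0.06, 0.079], 'off': [-0.001, 0.001], 'skew': [0.072, -0.04]}
chip {'c': [0.459, 0.319], 'cen': [0.458, 0.319], 'x': [0.835, -0.55], 'y': [0.55, 0.835], 'size': [0.036, 0.05], 'off': [-0.001, -0.001], 'skew': [0.078, 0.024]}
pebble {'c': [0.453, 0.162], 'cen': [0.454, 0.165], 'x': [0.84, 0.542], 'y': [-0.542, 0.84], 'size': [0.045, 0.064], 'off': [0.002, 0.002], 'skew': [-0.027, -0.196]}
fish None
fish None
shell None
```

View pics/z1.png

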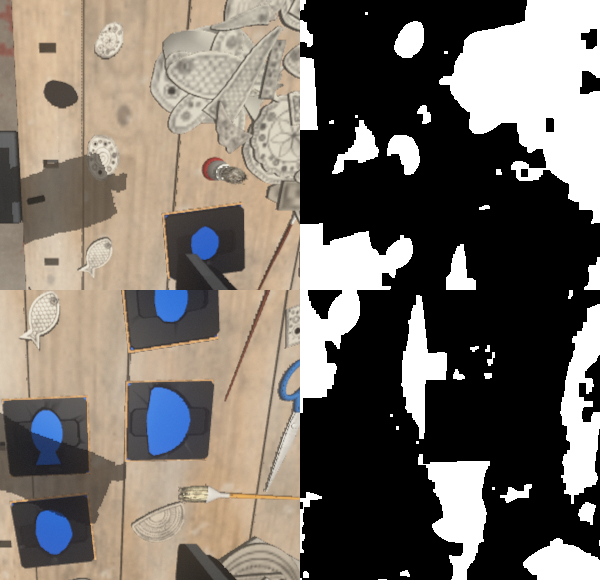

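The four cut-outs and the chip measure to their given sizes. Pebble is half in the arm's shadow, and fish and shell need a closer look with the threshold adapted, so I'll take hover views of those three.

```bash
python3 - <<'E'
from h import *
R=np.array([[0,1,0],[1,0,0],[0,0,-1.]]); v=[]
for n,p in(('shell',(.625,-.304)),('fish',(.446,-.003)),('pebble',(.452,.16))):
    arm.reach([p[0],p[1]-.05,.24],R); d=snap('wrist','h_'+n)
    s=cv2.cvtColor(d['pixels'],cv2.COLOR_RGB2HSV)[...,1]
    v.append(np.hstack([cv2.cvtColor(d['pixels'],cv2.COLOR_RGB2BGR)[60:260,160:410],cv2.cvtColor(s,cv2.COLOR_GRAY2BGR)[60:260,160:410]]))
    h=cv2.cvtColor(d['pixels'],cv2.COLOR_RGB2HSV); g=[]
    # height of each pixel from the depth image
    K=d['mtx'];vv,uu=np.mgrid[:420,:560];D=d['depth']
    P=np.stack([(uu-K[0,2])/K[0,0]*D,-(vv-K[1,2])/K[1,1]*D,-D],-1)@d['rotation'].T+d['origin']
    m=((P[...,2]>.004)&(P[...,2]<.02)).astype('uint8')*255
    r=meas(d,m,.008,p,.04); print(n,None if r is None else {k:x.round(3).tolist() for k,x in r.items() if k!='mask'})
    v[-1]=np.hstack([v[-1],cv2.cvtColor(m,cv2.COLOR_GRAY2BGR)[60:260,160:410]])
print(arm.sense()['time_s'])
cv2.imwrite('pics/z2.png',np.vstack(v))
E
```

```text
shell {'c': [0.629, -0.308], 'cen': [0.628, -0.305], 'x': [-0.447, 0.895], 'y': [-0.895, -0.447], 'size': [0.055, 0.09], 'off': [0.003, -0.001], 'skew': [-0.236, 0.022]}
fish {'c': [0.444, -0.007], 'cen': [0.445, -0.004], 'x': [0.863, -0.506], 'y': [0.506, 0.863], 'size': [0.04, 0.074], 'off': [-0.0, 0.003], 'skew': [0.005, -0.253]}
pebble {'c': [0.451, 0.156], 'cen': [0.45, 0.158], 'x': [0.999, 0.04], 'y': [-0.04, 0.999], 'size': [0.049, 0.069], 'off': [-0.001, 0.001], 'skew': [0.071, -0.048]}
6.1833
```

View pics/z2.png

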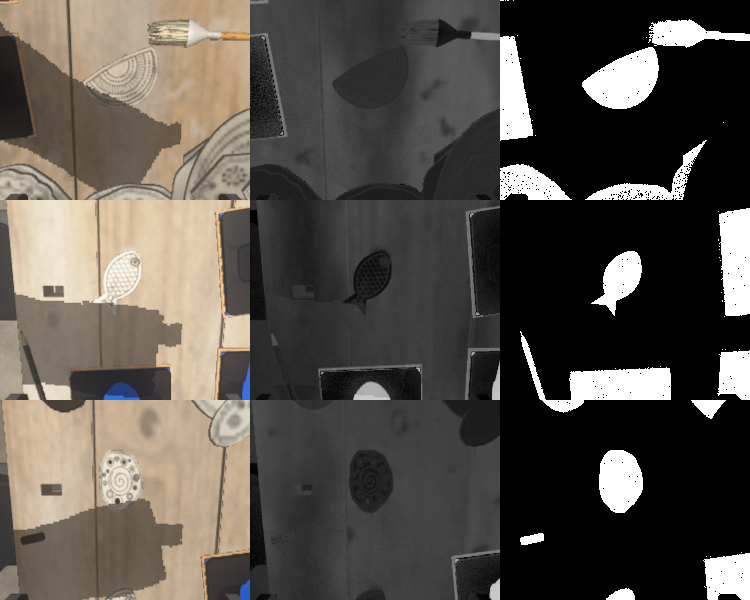

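Depth segmentation gives plaques at exactly their given sizes; the shell's arc points to (+x,−y), and the fish nose is up-right. I'll cross-check insert angles from depth offline, then pick and place the chip first with checks.

```bash
cat >> h.py <<'E'
def cloud(d):
    K=d['mtx'];vv,uu=np.mgrid[:420,:560];D=d['depth']
    return np.stack([(uu-K[0,2])/K[0,0]*D,-(vv-K[1,2])/K[1,1]*D,-D],-1)@d['rotation'].T+d['origin']
def Rt(x,s):  # tool y = s*x (horizontal), z down
    y=np.array([s*x[0],s*x[1],0]); y/=np.linalg.norm(y); z=np.array([0,0,-1.]); return np.c_[np.cross(y,z),y,z]
def st(t):
    s=arm.sense(); print(t,round(s['time_s'],1),s['position'].round(4),'F',s['force'].round(1),'gap',round(s['finger_gap'],3),'grip',round(s['grip_force'],1)); return s
def sgn(a,xa,b,xb):
    best=None
    for s in(1,-1):
        qa=inverse_kinematics(np.r_[a,.18],Rt(xa,s)); qb=inverse_kinematics(np.r_[b,.18],Rt(xb,s))
        if qa is None or qb is None: continue
        m=max(abs(qa[5]),abs(qb[5]),0)
        if best is None or m<best[0]: best=(m,s)
    print('sgn',best); return best[1]
def pick(a,xa,s,z,f=30):
    arm.reach(np.r_[a,.15],Rt(xa,s)); arm.movel(np.r_[a,.06]); arm.movel(np.r_[a,z],v=.08); st('down')
    arm.gripper_close(f); return st('closed')
def place(b,xb,s,z):
    arm.reach(np.r_[b,.18],Rt(xb,s)); arm.movel(np.r_[b,.06]); arm.movel(np.r_[b,z],v=.04); st('placing')
    arm.gripper_open(); st('open'); arm.movel(np.r_[b,.15]); st('up')
E
python3 - <<'E'
from h import *
for f in('w1','w2','h_fish','h_pebble','h_shell'):
    d=dict(np.load(f'pics/{f}.npz')); P=cloud(d)
    m=((P[...,2]>.0085)&(P[...,2]<.02)|(blue(d)>0)&(P[...,2]<.03)&(P[...,2]>0)).astype('uint8')*255
    m=cv2.morphologyEx(m,cv2.MORPH_OPEN,np.ones((5,5)))
    for c in cv2.findContours(m,cv2.RETR_EXTERNAL,cv2.CHAIN_APPROX_NONE)[0]:
        r=cv2.minAreaRect(ray(d,c[:,0],.013)[:,:2].astype('f4'))
        if .105<min(r[1])and max(r[1])<.13: print(f,np.round(r[0],3),np.round(r[1],3),round(r[2],1))
    b=blue(d)
    for nm,p in(('chip',(.623,.019)),('shell',(.628,-.144)),('fish',(.449,-.168)),('pebble',(.454,-.32))):
        r=meas(d,b,.006,p)
        if r: print('  blue',nm,r['c'].round(4),r['x'].round(3),r['size'].round(3),'z',np.median(P[...,2][r['mask']>0]).round(4))
d=dict(np.load('pics/w1.npz')); P=cloud(d)
m=((P[...,2]>.004)&(P[...,2]<.02)).astype('uint8')*255; r=meas(d,m,.008,(.459,.319)); print('chip',r['c'],r['x'],r['size'])
m=((P[...,2]>.03)&(P[...,2]<.12)&(np.hypot(P[...,0]-.615,P[...,1]-.135)<.04)); print('brush',P[m].mean(0).round(3),P[m].min(0),P[m].max(0))
E
```

```text
w1 [0.62  0.019] [0.124 0.114] 8.3
  blue chip [0.6212 0.0178] [0.975 0.224] [0.046 0.058] z 0.0073
  blue shell [ 0.6065 -0.1412] [1.   0.01] [0.021 0.051] z 0.0077
  blue fish [ 0.4482 -0.1591] [ 0.922 -0.387] [0.05  0.057] z 0.0075
w2 [ 0.453 -0.32 ] [0.122 0.113] 6.6
w2 [ 0.447 -0.168] [0.122 0.112] 2.4
w2 [ 0.628 -0.145] [0.123 0.112] 1.3
  blue chip [0.6201 0.0103] [0.077 0.997] [0.04  0.046] z 0.007
  blue shell [ 0.6288 -0.1441] [0.999 0.036] [0.066 0.099] z 0.0071
  blue fish [ 0.447  -0.1681] [1.    0.024] [0.047 0.081] z 0.0071
  blue pebble [ 0.4533 -0.3207] [0.987 0.159] [0.06  0.079] z 0.007
h_fish [ 0.446 -0.168] [0.122 0.114] 2.4
h_fish [ 0.628 -0.144] [0.124 0.113] 1.1
h_fish [0.62  0.018] [0.124 0.112] 8.5
  blue chip [0.6213 0.0186] [0.993 0.119] [0.045 0.06 ] z 0.0071
  blue shell [ 0.6277 -0.1384] [0.899 0.439] [0.066 0.093] z 0.0072
  blue fish [ 0.447  -0.1689] [0.999 0.034] [0.047 0.082] z 0.0072
h_pebble [0.62  0.019] [0.124 0.114] 8.3
  blue chip [0.6232 0.0185] [0.824 0.566] [0.043 0.055] z 0.0073
h_shell [ 0.454 -0.32 ] [0.124 0.112] 6.6
  blue fish [ 0.4474 -0.1868] [0.999 0.051] [0.046 0.043] z 0.0068
  blue pebble [ 0.453  -0.3199] [0.991 0.134] [0.059 0.079] z 0.0068
chip [0.45791172 0.31818639] [ 0.84641366 -0.53252598] [0.03476593 0.05062442]
brush [0.619 0.143 0.062] [0.60936634 0.12669032 0.03026157] [0.63458773 0.17438608 0.09188189]
```

Insert rectangles agree across views: 122x112 mm, angles 8.4°, 6.6°, 2.4° and 1.2°. Picking the chip now.

```bash
cat >> h.py <<'E'
an=lambda g:np.array([np.cos(np.radians(g)),np.sin(np.radians(g))])
P_={'chip':((.4579,.3185),(.846,-.5325)),'pebble':((.451,.156),(.999,.04)),'fish':((.444+.0025,-.007+.0043),(.863,-.506)),'shell':((.629,-.308),(.447,-.895))}
F_={'chip':((.6207,.0185),an(8.4)),'pebble':((.4535,-.320),an(6.6)),'fish':((.447,-.168+.005),an(2.4)),'shell':((.6283,-.1445),an(1.2))}
P_={k:tuple(map(np.array,v)) for k,v in P_.items()};F_={k:tuple(map(np.array,v)) for k,v in F_.items()}
E
python3 - <<'E'
from h import *
a,xa=P_['chip'];b,xb=F_['chip'];s=sgn(a,xa,b,xb)
for n in('pebble','fish','shell'): sgn(*P_[n],*F_[n])
pick(a,xa,s,.023)
E
```

```text
sgn (np.float64(1.6876077461472079), -1)
sgn (np.float64(1.8637934803859846), 1)
sgn (np.float64(1.9623530594434586), -1)
sgn (np.float64(1.817795061090363), -1)
down 9.4 [0.458  0.3186 0.0232] F [0.5 0.2 0.5] gap 0.999 grip 0.0
closed 10.0 [0.4581 0.3186 0.0236] F [-1.4 -1.3  4.8] gap 0.373 grip 29.3
```

```bash
python3 - <<'E'
from h import *
p=arm.sense()['position']; arm.movel(np.r_[p[:2],.18]); st('lift'); snap('wrist','g1'); snap('side','g1s')
a=cv2.imread('pics/g1.png')[180:420,130:430];b=cv2.imread('pics/g1s.png')[60:300,200:500]
cv2.imwrite('pics/g1b.png',np.hstack([a,b]))
E
```

```text
lift 11.2 [0.4576 0.3183 0.1791] F [-0.5  0.3  0.3] gap 0.372 grip 29.8
```

View pics/g1b.png

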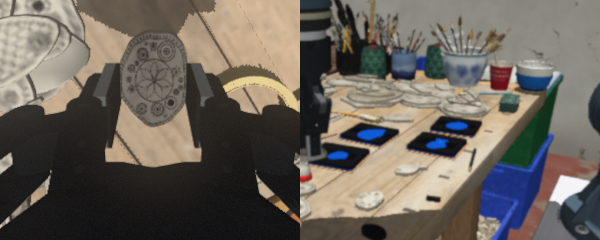

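The chip is held between the fingertips at (150,80) in the crop. I'll check its tilt and centre by depth.

```bash
cat >> h.py <<'E'
def held(d,half):
    """tilt and centre of the plaque in the fingers, in tool coordinates (from depth)"""
    s=arm.sense(); Q=(cloud(d)-s['position'])@s['orientation']
    m=(abs(Q[...,1])<half)&(abs(Q[...,0])<.06)&(Q[...,2]>-.01)&(Q[...,2]<.025)&(d['depth']>.05)
    q=Q[m]; z0=np.median(q[:,2]); q=q[abs(q[:,2]-z0)<.006]
    A=np.c_[q[:,:2],np.ones(len(q))]; k=np.linalg.lstsq(A,q[:,2],rcond=None)[0]
    print('held top z',z0.round(4),'slope x,y',k[:2].round(3),'x range',q[:,0].min().round(4),q[:,0].max().round(4),len(q)); return k
E
python3 - <<'E'
from h import *
d=dict(np.load('pics/g1.npz')); held(d,.015)
E
```

```text
held top z 0.0152 slope x,y [ 0.024 -0.002] x range -0.0256 0.0244 5125
```

Centred and level (underside 23 mm below the TCP). Placing it.

```bash
python3 - <<'E'
from h import *
b,xb=F_['chip']; place(b,xb,-1,.0297)
R=np.array([[0,1,0],[1,0,0],[0,0,-1.]])
d=snap('wrist','p_chip'); arm.reach([b[0],b[1]-.05,.24],R); d=snap('wrist','p_chip2')
P=cloud(d); m=((P[...,2]>.0105)&(P[...,2]<.02)&(clay(d,100,50)>0)).astype('uint8')*255
r=meas(d,m,.014,b,.03); print(r and (r['c'],r['x'],r['size'],r['mask'].sum()))
if r: 
    q=P[r['mask']>0]; print(np.linalg.lstsq(np.c_[q[:,:2]-b,np.ones(len(q))],q[:,2],rcond=None)[0])
cv2.imwrite('pics/pc.png',cv2.imread('pics/p_chip2.png')[60:300,130:430])
E
```

```text
placing 14.5 [0.6202 0.0185 0.0297] F [-2.7  1.   4.4] gap 0.373 grip 30.5
open 15.0 [0.6207 0.0185 0.0297] F [0.6 0.3 0.4] gap 1.002 grip 0.0
up 16.0 [0.6202 0.0185 0.1491] F [-0.3  0.  -0.2] gap 1.005 grip 0.0
(array([0.62154447, 0.01861142]), array([0.98966662, 0.14338752]), array([0.03396907, 0.04837643]), np.uint64(1106))
[0.00043998 0.00851312 0.01462992]
```

View pics/pc.png

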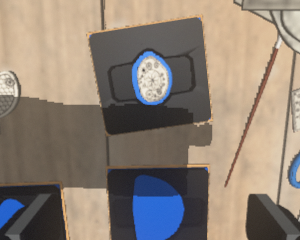

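The chip is seated: 1 mm off centre, level, with its top at z=14.6 mm. Now the pebble, then the fish, with a held check before each placing.

```bash
cat >> h.py <<'E'
def run(n,s,zp,th,half):
    a,xa=P_[n];b,xb=F_[n]
    r=pick(a,xa,s,zp); p=r['position']; arm.movel(np.r_[p[:2],.15])
    d=snap('wrist','held_'+n); k=held(d,half); g=arm.sense()
    u=k[2]+th; print('under',u)
    if g['grip_force']<10 or abs(k[0])>.1 or abs(k[1])>.1 or not .015<u<.03: print('STOP'); return False
    place(b,xb,s,.006+max(u,zp)+.0006)
    c=F_[n][0]-(0 if n!='fish' else .005*np.array([-xb[1],xb[0]]))
    arm.reach([c[0],c[1]-.05,.24],np.array([[0,1,0],[1,0,0],[0,0,-1.]])); d=snap('wrist','p_'+n)
    P=cloud(d); m=((P[...,2]>.0115)&(P[...,2]<.02)&(clay(d,70,60)>0)).astype('uint8')*255
    r=meas(d,m,.0145,c,.03)
    if r is None: print('not found'); return False
    q=P[r['mask']>0]; print(n,'off',(r['c']-c).round(4),'x',r['x'].round(3),'size',r['size'].round(3),'plane',np.linalg.lstsq(np.c_[q[:,:2]-c,np.ones(len(q))],q[:,2],rcond=None)[0].round(4))
    return np.linalg.norm(r['c']-c)<.009
E
python3 - <<'E'
from h import *
ok=run('pebble',1,.022,.009,.022)
if ok: run('fish',-1,.0225,.009,.016)
a=[cv2.imread(f'pics/{f}.png')[60:300,130:430] for f in('held_pebble','p_pebble')]
import os
if os.path.exists('pics/p_fish.png'): a=[*a[1:],cv2.imread('pics/p_fish.png')[60:300,130:430]]
cv2.imwrite('pics/pp.png',np.hstack(a))
E
```

```text
down 21.2 [0.4512 0.1561 0.0223] F [-0.3 -0.3 -0.2] gap 0.999 grip 0.0
closed 21.7 [0.4513 0.1561 0.0229] F [-1.9 -1.  10.1] gap 0.545 grip 29.2
held top z 0.0141 slope x,y [0.002 0.002] x range -0.0344 0.0354 10317
under 0.023155753270263826
placing 26.3 [ 0.4536 -0.3201  0.0297] F [-0.1 -0.4 -0.7] gap 0.539 grip 30.8
open 26.8 [ 0.4535 -0.32    0.0298] F [1.4 0.2 0.9] gap 0.999 grip 0.0
up 27.7 [ 0.4531 -0.3197  0.1492] F [ 0.1  0.1 -0.2] gap 0.998 grip 0.0
pebble off [0.0012 0.0002] x [0.993 0.117] size [0.049 0.069] plane [-0.0043  0.0013  0.0149]
down 31.3 [ 0.4468 -0.0027  0.0229] F [-0.3 -0.3 -0.1] gap 0.998 grip 0.0
closed 31.9 [ 0.4467 -0.0027  0.0231] F [-2.2  0.3  7.8] gap 0.446 grip 29.1
held top z 0.0139 slope x,y [ 0.017 -0.004] x range -0.0325 0.0415 7697
under 0.02290286608681978
placing 35.6 [ 0.447  -0.163   0.0294] F [ 0.9 -0.2  0.8] gap 0.435 grip 30.1
open 36.2 [ 0.447  -0.163   0.0295] F [0.2 0.3 0.7] gap 0.998 grip 0.0
up 37.1 [ 0.4465 -0.1628  0.1493] F [-0.2 -0.1 -0.9] gap 1.003 grip 0.0
fish off [0.0008 0.0006] x [0.999 0.032] size [0.039 0.072] plane [-0.0018  0.006   0.0152]
```

View pics/pp.png

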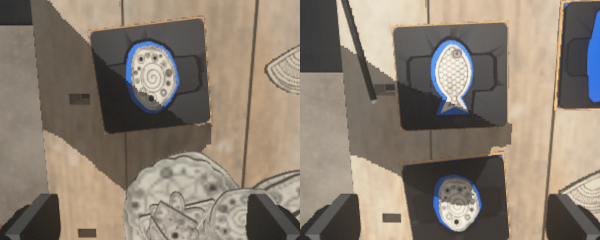

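Pebble and fish are both seated, centred and level (nose up in the fish cut-out). Now the shell.

```bash
python3 - <<'E'
from h import *
run('shell',-1,.0215,.008,.022)
s=snap('scene','end')
a=[cv2.imread('pics/p_shell.png')[60:300,130:430],cv2.imread('pics/end.png')[130:370,160:460]]
cv2.imwrite('pics/ps.png',np.hstack(a))
E
```

```text
down 42.9 [ 0.629  -0.308   0.0213] F [-0.3  0.4  0.1] gap 1.0 grip 0.0
closed 43.4 [ 0.6293 -0.3081  0.0225] F [-1.5  1.1  5. ] gap 0.597 grip 30.5
held top z 0.0139 slope x,y [ 0.007 -0.013] x range -0.0445 0.045 13646
under 0.02194949762270052
placing 47.2 [ 0.6279 -0.1444  0.0286] F [-4.1  1.6  4.5] gap 0.594 grip 33.2
open 47.6 [ 0.6284 -0.1445  0.0284] F [ 0.6  0.4 -0.7] gap 1.001 grip 0.0
up 48.6 [ 0.6278 -0.1444  0.1491] F [0.5 0.2 0.9] gap 1.001 grip 0.0
shell off [ 0.0006 -0.0002] x [0.999 0.032] size [0.054 0.088] plane [-0.0106 -0.0033  0.0146]
```

View pics/ps.png

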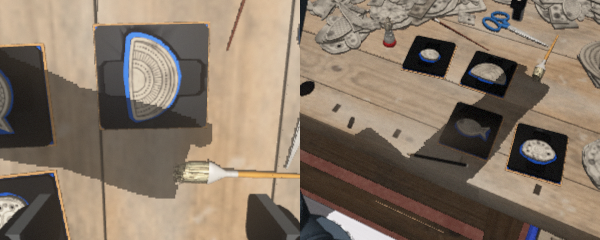

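All four plaques are seated, the shaving brush still stands where it was, and the arm is clear.

```bash
python3 -c "
from h import *
print(job_done())"
```

```text
the job is handed in; nothing more can be done
None
```

All four plaques lie face up, level and within about 1.5 mm of centre in their matching inserts by camera measurement; the shaving brush still stands where it was, and the job was handed in at about 49 s of the 90 s allowed (no verdict was returned).

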